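# Slide the last medal into the display board

### The arm

A 6-joint arm with a two-finger parallel gripper is mounted at the origin on the work surface. World frame = base frame: x ahead of the robot, y to its left, z up, the work surface at z = 0. Lengths are in m, angles in rad, forces in N, time in s.
With the tool pointing down it reaches from about 0.275 to 0.85 m from the base axis. Payload 19 kg.
Tool frame: the origin (TCP) lies at the very end of the fingers, on their centre line; the grasp point (between the pads) lies pinch_z behind it (pinch_z is the distance from the TCP to the grasp point, in m); x points along the fingers, y is the direction in which the jaws open and shut, and the axes are right-handed (so a half turn about x gives the same grasp; the last joint's range is limited). The gripper opens to 85 mm and grips with 20 to 120 N. Pads are 22 mm wide; open, the fingers measure 114 mm over their backs; the gripper's body (76 mm by 85 mm) begins 54 mm behind the grasp point. The pads swing forward as they close: fully open they stand 13 mm farther back than shut.
Start: joints at [-1.342, 0.15, 1.437, -0, 1.554, -0.134], TCP at [0.204, -0.538, 0.231] pointing down, gripper open.
Joint ranges: [-2.8, 2.8], [-0.68, 2.1], [0.12, 2.68], [-1.39, 4.53], [0.16, 2.79], [-2.81, 2.81]. Speed limits (rad/s): [1.89, 1.89, 2.22, 3.01, 3.01, 3.01].

### API

Orientations are given as [roll, pitch, yaw] about the fixed x, y, z axes, in that order (R = Rz(yaw) Ry(pitch) Rx(roll)).
In Python, from rig import * gives the robot as it stands.
- The arm moves only by the tool drive_tool, never from a script. Its argument "targets" is a list of rows, each an object with "offset": the shift along the tool's x, y, z in cm, a list of three; "delta_rot": the turn, a rotation vector about the tool's x, y, z in rad, a list of three; "hand": the opening in per cent of the stroke, from 0 (shut) to 100 (fully open). A call has exactly 5 rows; each row shifts and turns the pose as measured when the row begins, along the tool's axes as they then stand; what a row does not reach is not made up. A row lasts 1/8 s, in which the tool goes at most 62.5 mm and 10.7 degrees, less where a joint would pass 70% of its speed; a pose out of reach is approached as far as the arm can. A call is refused whole if a number of a shift passes 6.25 or a number of a turn 0.188, either way. A call with a gripper value outside its range is refused whole. The fingers move at their own pace and stop on an object; the grip force is fixed at half the most. Time passes only in rows, so rows that do not move let the fingers close, or fill a call up. It gives the time, the measured TCP pose, the force and the opening at its end, in the units of the state.
- state(): the state, without advancing time (a new reading comes with each control period).
- grab_frame(name): name is "side" or "top"; returns the picture (384x512x3 uint8, blue, green, red); there is no depth.
- calibration(name): a dict with "intrinsics" (3x3 intrinsics, pixels), "R" (3x3) and "t" (3): a world point X has camera coordinates R X + t. Camera axes: x right, y down, z forward; pixel columns grow to the right and rows downward; lengths in m; the calibration is good to about 2 mm. A picture is of the moment at which its call begins. calibration takes no time and is no camera call.
- hand_in(): hands the job in, once; it reports no verdict.
The state is a dict: "time": time; "q": joint angles; "joint_vel": joint speeds; "tau": joint torques, N m; "eef_pos": TCP position; "ee_rot": TCP orientation; "contact_force": force on the tool from outside, world axes, zero at the start; "ft_torque": the same for the moment, N m; "finger_gap": finger opening in m.
Only numpy, scipy, OpenCV 4.12 (cv2) and the standard library are available. Lean on these libraries where they do the work, as an engineer would, in place of code of your own. Each camera call takes 0.05 s, during which the arm holds its last target.

### The job

At a market dealer's table, two of the three round recesses of a wooden display board hold medals; the third is empty, and its medal lies loose on the board in front of them. With the fingertips, gently slide that medal across the board, over the edge of the empty recess, until it drops in and lies flat at the bottom. Do not pinch it or pick it up, leave the two seated medals in their recesses and everything else where it stands, and finish with the hand clear.

Things in the scene. Friction and masses are not known exactly. Their poses are not given: they have to be found in the camera images.
- medal: The loose medal: silver-coloured metal medal, flat disc 44 mm in diameter, 6 mm thick, about 75 g; origin at the centre of its underside, z up. At the start its underside lies on the top of the board, on the near half, 85 to 105 mm before the row of recesses. It slides freely. In its recess its top is 1 mm below the board's top.
- felt: Thin black felt lining on the floor of the EMPTY recess; origin at the centre of the recess floor. The recess is 49 mm in diameter (2.5 mm play all round the medal) and 7 mm deep, so the board's top is 7 mm above this origin. Which of the three recesses is empty changes. The felt is for the eye only and has no thickness to reckon with.
- board: Wooden display board, 230 mm (its x) by 300 mm (its y), 22 mm thick, fixed to the table; origin at the centre of its underside, so its flat top is 22 mm above it. Its x axis points away from the robot, from the empty near strip to the recesses. Three equal recesses stand in a row along its y, with centres at x = 40 mm and y = -80, 0 and 80 mm.
- seated_a: A medal already seated in one of the recesses: silver-coloured metal medal, flat disc 44 mm in diameter, 6 mm thick, about 75 g; origin at the centre of its underside, z up (on the recess floor). Stays there.
- seated_b: The other seated medal: silver-coloured metal medal, flat disc 44 mm in diameter, 6 mm thick, about 75 g; origin at the centre of its underside, z up (on the recess floor). Stays there.
- loupe: Bystander, leave alone: small black eyeglass loupe, 32 mm across, 32 mm tall, on a front corner of the board; origin at the centre of its underside.
- pawn: Bystander, leave alone: turned wooden game pawn, 28 mm across, 48 mm tall, on the other front corner of the board; origin at the centre of its underside.
- napkin_ring: Bystander, leave alone: upright steel ring, 30 mm across, 20 mm tall, on the far strip of the board behind the recesses; origin at the centre of its underside.
- mug: Bystander, leave alone: blue mug, 76 mm across, 85 mm tall, on the table to the board's left; origin at the centre of its underside.
- toy_car: Bystander, leave alone: green toy car, 85 x 38 mm, 41 mm tall, on the table to the board's right; origin at the centre of its underside.
- jar: Bystander, leave alone: closed amber jar, 60 mm across, 70 mm tall, on the table to the board's right; origin at the centre of its underside.
- screwdriver: Bystander, leave alone: screwdriver lying on the table to the board's left; origin at the middle of its length.
Not all that is in view belongs to the job. What is shaped like the seated_a but orange is not meant. What is shaped like the medal but blue is not meant.

How it is judged:
At the end, for the whole second after the job is handed in: The loose medal lies flat (tilt under 0.08 rad) and still on the floor of the empty recess: its underside within 1.5 mm of the floor's height, its centre within 4.5 mm of the recess's centre. The two other medals still lie flat on their recess floors (horizontal distance between medal and felt below 0.0045 m and z of medal in the frame of felt below 0.0015 m and angle between each of medal, seated_a, seated_b's own z axis and vertical below 0.08 rad and linear speed of medal below 0.01 m/s and z of each of seated_a, seated_b in the frame of board below 0.0165 m); the robot touches nothing.
It fails at once if the medal is lifted off the board (more than 12 mm above the board's top) instead of being slid (z of medal in the frame of board above 0.034 m).
It fails at once if the medal is pinched or pressed hard (more than 35 N from the fingers) (contact force between the fingers and medal above 35 N).
It fails at once if the medal is pushed off the board (z of medal in the frame of board below 0.009 m).
It fails at once if a seated medal is taken or knocked out of its recess (moved more than 10 mm) (distance of any of seated_a, seated_b from where it was at the start of the episode above 0.01 m).
It fails at once if a bystander is disturbed (moved more than 15 mm) (distance of any of loupe, pawn, napkin_ring, mug, toy_car, jar, screwdriver from where it was at the start of the episode above 0.015 m).
It also fails if it takes over 38 s, if anything falls off the work surface, if the arm or the gripper's body presses on something with over 40 N, if the wrist force passes 120 N, or if a joint passes its speed limit or range.

## Working session

There is one attempt and no reset: what is moved stays moved. The work goes in short steps, Python scripts to look and compute and a tool call to move; the robot and the scene stay as the last step left them, time stands still between calls to the robot, and variables do not carry over. Pictures are saved under pics/ and viewed, and the job is handed in when it is done.

Besides the shell and the picture viewer there is one more tool, called as name([rows], argument=value, ...), one row to a line, values as JSON. drive_tool: Moves the arm, as the interface text tells. Its arguments: {"type":"object","properties":{"targets":{"type":"array","items":{"type":"object","properties":{"offset":{"type":"array","items":{"type":"number"}},"delta_rot":{"type":"array","items":{"type":"number"}},"hand":{"type":"number"}}}}},"required":["targets"]}

```bash
mkdir -p pics; ls; python3 - <<'E'
from rig import *
import cv2
s=state(); print({k:(v if not hasattr(v,'round') else v) for k,v in s.items()})
for n in("top","side"):
    im=grab_frame(n); cv2.imwrite(f"pics/{n}0.png",im); c=calibration(n); print(n,c)
E
```

```text
pics
{'time': 0.0, 'q': array([-1.34200144e+00,  1.50983776e-01,  1.43803696e+00, -1.24831766e-05,
        1.55381450e+00, -1.34012027e-01]), 'joint_vel': array([-0.00036983,  0.00212524,  0.0009329 , -0.00093087,  0.00157939,
        0.00173405]), 'tau': array([-6.64025240e-03, -7.13085508e+01, -5.70864773e+01, -7.30884058e-04,
        9.19327053e-03, -1.30170533e-04]), 'eef_pos': array([ 0.20398011, -0.53732964,  0.23067379]), 'ee_rot': array([-1.69476414,  1.56955369,  1.80963565]), 'contact_force': array([ 0.21922408, -0.14166296,  0.30678917]), 'ft_torque': array([-0.00202948, -0.00534763, -0.00791002]), 'finger_gap': 0.08547712216979858}
top {'intrinsics': array([[468.52602627,   0.        , 256.23705725],
       [  0.        , 468.52602627, 191.44240949],
       [  0.        ,   0.        ,   1.        ]]), 'R': array([[-0.02851651, -0.99906105, -0.03261631],
       [-0.99760293,  0.03050268, -0.06211258],
       [ 0.06304914,  0.0307669 , -0.99753607]]), 't': array([0.06215727, 0.53947776, 1.15663918])}
side {'intrinsics': array([[385.13938305,   0.        , 265.5491884 ],
       [  0.        , 385.13938305, 193.07672548],
       [  0.        ,   0.        ,   1.        ]]), 'R': array([[ 0.96500329, -0.2618641 ,  0.01399423],
       [-0.15552428, -0.61446183, -0.77346549],
       [ 0.21114176,  0.7442203 , -0.63368391]]), 't': array([-0.54230248,  0.1400789 ,  0.89263448])}
```

View pics/top0.png

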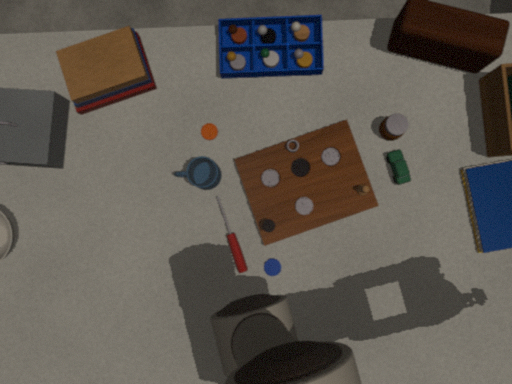

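View pics/side0.png

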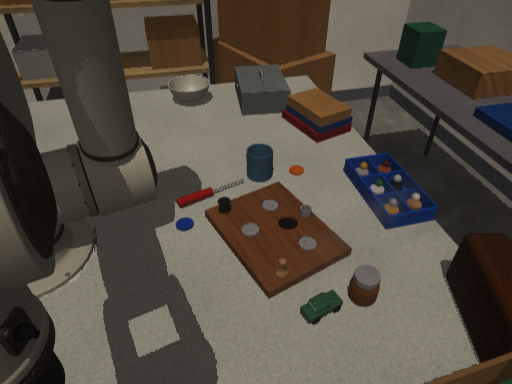

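Top view: the empty, black-lined recess is at about (301,168), with seated medals at (270,178) and (331,157). The loose silver medal is at (305,206). The lookalikes are the orange disc (209,131) and blue disc (272,267), both on the table, plus the loupe (267,226), which is dark like the felt. The silver disc at (305,206), on the near half of the board, fits the description. Next I'll crop and measure.

```bash
cat > h.py <<'E'
from rig import *
import cv2, numpy as np
def ray(n,u,v,z):
    c=calibration(n);K,R,t=c["intrinsics"],c["R"],c["t"]
    d=R.T@np.linalg.solve(K,[u,v,1.]); o=-R.T@t
    return o+d*(z-o[2])/d[2]
def proj(n,X):
    c=calibration(n);p=c["intrinsics"]@(c["R"]@np.array(X)+c["t"]);return p[:2]/p[2]
def blobs(mask,lo,hi):
    n,l,st,ce=cv2.connectedComponentsWithStats(mask.astype(np.uint8))
    return [(ce[i].round(2),int(st[i,4]),st[i,2:4]) for i in range(1,n) if lo<st[i,4]<hi]
def silver(im):
    h=cv2.cvtColor(im,cv2.COLOR_BGR2HSV); return (h[...,1]<60)&(h[...,2]>95)
def dark(im): return im.max(2)<45
E
python3 - <<'E'
from h import *
for n,(a,b,c,d) in {"top":(115,250,225,385),"side":(175,295,195,355)}.items():
    im=cv2.imread(f"pics/{n}0.png")
    cv2.imwrite(f"pics/{n}0c.png",cv2.resize(im[a:b,c:d],None,fx=4.5,fy=4.4,interpolation=cv2.INTER_CUBIC))
    for nm,m in(("silver",silver(im)),("dark",dark(im))):
        m=m.copy(); k=np.zeros_like(m);k[a:b,c:d]=1
        for bl in blobs(m&k,30,900): print(n,nm,bl,ray(n,*bl[0],0.028 if nm=="silver" else .015).round(4))
    h=cv2.cvtColor(im,cv2.COLOR_BGR2HSV)
    m=(h[...,0]<20)&(h[...,1]>90); m[:a]=0;m[b:]=0;m[:,:c]=0;m[:,d:]=0
    m=cv2.morphologyEx(m.astype(np.uint8),cv2.MORPH_CLOSE,np.ones((25,25)))
    m=cv2.morphologyEx(m,cv2.MORPH_OPEN,np.ones((21,21)))
    ct=max(cv2.findContours(m,0,2)[0],key=cv2.contourArea)
    q=cv2.approxPolyDP(ct,12,True)[:,0]
    r=cv2.boxPoints(cv2.minAreaRect(ct)) if n=="top" else q
    P=np.array([ray(n,*p,.022) for p in q]);print(q.tolist(),P.round(3).tolist(),P.mean(0))
    print([np.linalg.norm(P[i]-P[i-1]).round(3) for i in range(len(P))])
E
```

```text
top silver (array([330.08, 156.28]), 218, array([17, 17], dtype=int32)) [ 0.6223 -0.14    0.028 ]
top silver (array([269.73, 177.45]), 208, array([16, 18], dtype=int32)) [0.5743 0.0113 0.028 ]
top silver (array([303.97, 205.55]), 236, array([17, 18], dtype=int32)) [ 0.5019 -0.0711  0.028 ]
top dark (array([382.01, 128.56]), 80, array([ 6, 19], dtype=int32)) [ 0.6898 -0.2741  0.015 ]
top dark (array([300.17, 167.05]), 249, array([19, 18], dtype=int32)) [ 0.5993 -0.0659  0.015 ]
top dark (array([267.62, 225.05]), 112, array([13, 12], dtype=int32)) [0.4563 0.0202 0.015 ]
[[348, 126], [241, 157], [251, 242], [371, 207]] [[0.698, -0.188, 0.022], [0.629, 0.082, 0.022], [0.416, 0.063, 0.022], [0.494, -0.237, 0.022]] [ 0.55891039 -0.0701203   0.022     ]
[np.float64(0.21), np.float64(0.279), np.float64(0.214), np.float64(0.309)]
side silver (array([269.56, 204.66]), 116, array([16, 10], dtype=int32)) [ 0.5721 -0.0008  0.028 ]
side silver (array([250.05, 229.05]), 146, array([17, 12], dtype=int32)) [ 0.5026 -0.0751  0.028 ]
side silver (array([307.29, 242.76]), 163, array([18, 13], dtype=int32)) [ 0.6206 -0.1518  0.028 ]
side dark (array([224.08, 205.13]), 167, array([14, 16], dtype=int32)) [0.4601 0.0411 0.015 ]
side dark (array([287.32, 222.99]), 172, array([19, 11], dtype=int32)) [ 0.6006 -0.0645  0.015 ]
[[206, 197], [263, 290], [350, 268], [298, 182]] [[0.418, 0.077, 0.022], [0.488, -0.249, 0.022], [0.688, -0.241, 0.022], [0.678, 0.079, 0.022]] [ 0.56815087 -0.08348342  0.022     ]
[np.float64(0.259), np.float64(0.334), np.float64(0.2), np.float64(0.321)]
```

View pics/top0c.png

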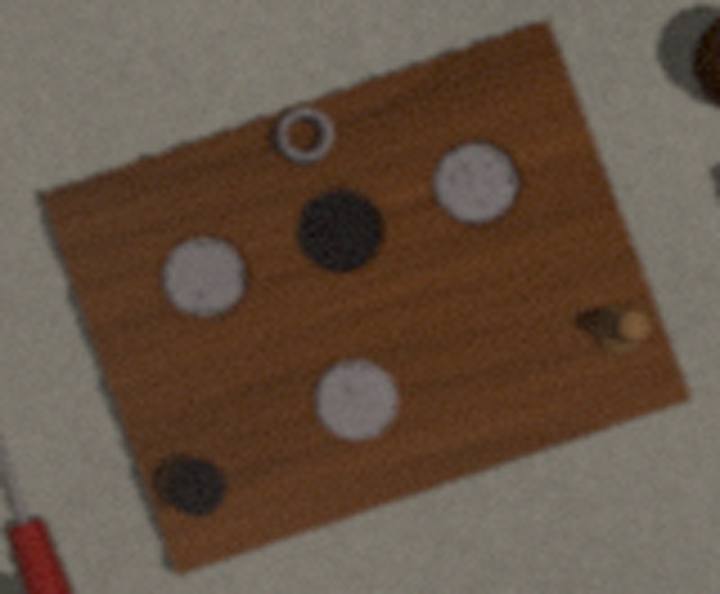

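View pics/side0c.png

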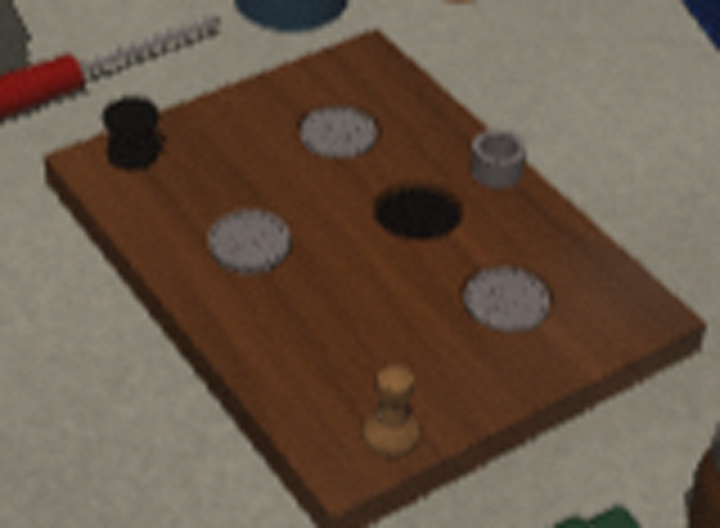

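```bash
python3 - <<'E'
from h import *
pts={"A":((269.73,177.45),(269.56,204.66),.021),"B":((330.08,156.28),(307.29,242.76),.021),"M":((303.97,205.55),(250.05,229.05),.028),"F":((300.17,167.05),(287.32,222.99),.017)}
for k,(t,s,z) in pts.items(): print(k,ray("top",*t,z).round(4),ray("side",*s,z).round(4))
# pixel centre convention +0 ; board corners/edges via Canny-free line fit on a brown mask with strict colour
im=cv2.imread("pics/top0.png");h=cv2.cvtColor(im,cv2.COLOR_BGR2HSV)
m=((h[...,0]<18)&(h[...,1]>110)).astype(np.uint8)*1
k=np.zeros_like(m);k[115:250,225:382]=1;m&=k
ct=max(cv2.findContours(m,0,1)[0],key=cv2.contourArea)
hull=cv2.convexHull(ct)[:,0]
P=np.array([ray("top",*p,.022)[:2] for p in hull]).astype(np.float32)
print(cv2.minAreaRect(P*1000))
E
```

```text
A [0.5749 0.0113 0.021 ] [0.5744 0.0069 0.021 ]
B [ 0.6232 -0.1409  0.021 ] [ 0.6235 -0.1457  0.021 ]
M [ 0.5019 -0.0711  0.028 ] [ 0.5026 -0.0751  0.028 ]
F [ 0.599  -0.0658  0.017 ] [ 0.5999 -0.0665  0.017 ]
((561.1611938476562, -76.70085144042969), (228.059326171875, 298.56158447265625), 17.622026443481445)
```

```bash
cat >> h.py <<'E'
from scipy.spatial.transform import Rotation as Ro
def Rt(s): 
    r=s["ee_rot"]; return Ro.from_euler("xyz",r)
def goal(heading,flip=1):
    # tool x down, tool y horizontal perpendicular to heading
    x=np.array([0,0,-1.]); z=np.array([np.cos(heading),np.sin(heading),0])*flip; y=np.cross(z,x)
    return Ro.from_matrix(np.c_[x,y,z])
def plan(target,heading,flip,n):
    s=state();p=s["eef_pos"];R=Rt(s);G=goal(heading,flip)
    tot=(R.inv()*G).as_rotvec(); print("p",p.round(4),"rot total",tot.round(3), "F",s["contact_force"].round(2),"gap",round(s["finger_gap"],4),"t",s["time"])
    st=(np.array(target)-p)/n; w=tot/n
    for i in range(n):
        print("offset",(R.inv().apply(st)*100).round(2),"rot",w.round(3)); R=R*Ro.from_rotvec(w)
E
python3 - <<'E'
from h import *
print(Rt(state()).as_matrix().round(3))
for f in(1,-1): plan([.457,-.076,.16],.062,f,10)
E
```

```text
[[-0.     0.355 -0.935]
 [ 0.001 -0.935 -0.355]
 [-1.    -0.001 -0.   ]]
p [ 0.204  -0.5374  0.2308] rot total [-2.841e+00 -1.000e-03  0.000e+00] F [-0.47 -0.26  0.5 ] gap 0.0849 t 0.1
offset [ 0.71 -3.41 -4.  ] rot [-0.284 -0.     0.   ]
offset [ 0.71 -2.16 -4.8 ] rot [-0.284 -0.     0.   ]
offset [ 0.71 -0.72 -5.21] rot [-0.284 -0.     0.   ]
offset [ 0.71  0.77 -5.21] rot [-0.284 -0.     0.   ]
offset [ 0.71  2.19 -4.78] rot [-0.284 -0.     0.   ]
offset [ 0.71  3.45 -3.98] rot [-0.284 -0.     0.   ]
offset [ 0.71  4.42 -2.85] rot [-0.284 -0.     0.   ]
offset [ 0.71  5.04 -1.5 ] rot [-0.284 -0.     0.   ]
offset [ 0.71  5.26 -0.02] rot [-0.284 -0.     0.   ]
offset [0.71 5.06 1.45] rot [-0.284 -0.     0.   ]
p [ 0.204  -0.5374  0.2308] rot total [0.301 0.    0.001] F [-0.47 -0.26  0.5 ] gap 0.0849 t 0.1
offset [ 0.71 -3.41 -4.  ] rot [0.03 0.   0.  ]
offset [ 0.71 -3.53 -3.9 ] rot [0.03 0.   0.  ]
offset [ 0.71 -3.65 -3.79] rot [0.03 0.   0.  ]
offset [ 0.71 -3.76 -3.68] rot [0.03 0.   0.  ]
offset [ 0.71 -3.87 -3.56] rot [0.03 0.   0.  ]
offset [ 0.71 -3.98 -3.45] rot [0.03 0.   0.  ]
offset [ 0.71 -4.08 -3.32] rot [0.03 0.   0.  ]
offset [ 0.71 -4.18 -3.2 ] rot [0.03 0.   0.  ]
offset [ 0.71 -4.27 -3.07] rot [0.03 0.   0.  ]
offset [ 0.71 -4.36 -2.94] rot [0.03 0.   0.  ]
```

drive_tool([
  {"offset":[0.7,-3.4,-4.0],"delta_rot":[0.03,0,0],"hand":28},
  {"offset":[0.7,-3.5,-3.9],"delta_rot":[0.03,0,0],"hand":28},
  {"offset":[0.7,-3.6,-3.8],"delta_rot":[0.03,0,0],"hand":28},
  {"offset":[0.7,-3.8,-3.7],"delta_rot":[0.03,0,0],"hand":28},
  {"offset":[0.7,-3.9,-3.6],"delta_rot":[0.03,0,0],"hand":28},
])

```text
time: 0.72
eef_pos: [0.333, -0.3023, 0.1932]
ee_rot: [-1.445, 1.567, 1.899]
contact_force: [1.8, -0.4, 0.5]
finger_gap: 0.0238
```

```bash
python3 - <<'E'
from h import *
plan([.457,-.076,.15],.062,-1,5)
E
```

```text
p [ 0.333  -0.3023  0.1932] rot total [0.141 0.001 0.004] F [ 1.8 -0.4  0.5] gap 0.0238 t 0.725
offset [ 0.88 -3.93 -3.34] rot [0.028 0.    0.001]
offset [ 0.87 -4.02 -3.23] rot [0.028 0.    0.001]
offset [ 0.87 -4.11 -3.11] rot [0.028 0.    0.001]
offset [ 0.87 -4.2  -3.  ] rot [0.028 0.    0.001]
offset [ 0.87 -4.28 -2.88] rot [0.028 0.    0.001]
```

drive_tool([
  {"offset":[0.9,-3.9,-3.3],"delta_rot":[0.028,0,0.001],"hand":28},
  {"offset":[0.9,-4.0,-3.2],"delta_rot":[0.028,0,0.001],"hand":28},
  {"offset":[0.9,-4.1,-3.1],"delta_rot":[0.028,0,0.001],"hand":28},
  {"offset":[0.9,-4.2,-3.0],"delta_rot":[0.028,0,0.001],"hand":28},
  {"offset":[0.9,-4.3,-2.9],"delta_rot":[0.028,0,0.001],"hand":28},
])

```text
time: 1.35
eef_pos: [0.4593, -0.0686, 0.1469]
ee_rot: [1.689, 1.569, -1.396]
contact_force: [1.3, -0.8, -0.1]
finger_gap: 0.0239
```

```bash
python3 - <<'E'
from h import *
plan([.457,-.076,.05],.062,-1,5)
for n in("top","side"):
    im=grab_frame(n); cv2.imwrite(f"pics/{n}1.png",im)
    (a,b,c,d)={"top":(115,250,225,385),"side":(135,295,175,355)}[n]
    cv2.imwrite(f"pics/{n}1c.png",cv2.resize(im[a:b,c:d],None,fx=3.6,fy=3.6,interpolation=cv2.INTER_CUBIC))
E
```

```text
p [ 0.4593 -0.0686  0.1469] rot total [-0.005 -0.    -0.002] F [ 1.34 -0.77 -0.11] gap 0.0239 t 1.35
offset [1.94 0.14 0.06] rot [-0.001 -0.    -0.   ]
offset [1.94 0.14 0.06] rot [-0.001 -0.    -0.   ]
offset [1.94 0.14 0.06] rot [-0.001 -0.    -0.   ]
offset [1.94 0.14 0.06] rot [-0.001 -0.    -0.   ]
offset [1.94 0.14 0.06] rot [-0.001 -0.    -0.   ]
```

View pics/side1c.png

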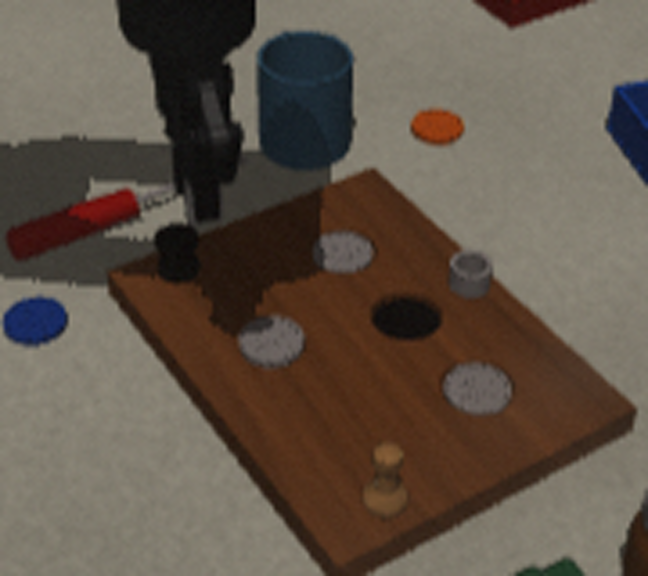

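View pics/top1c.png

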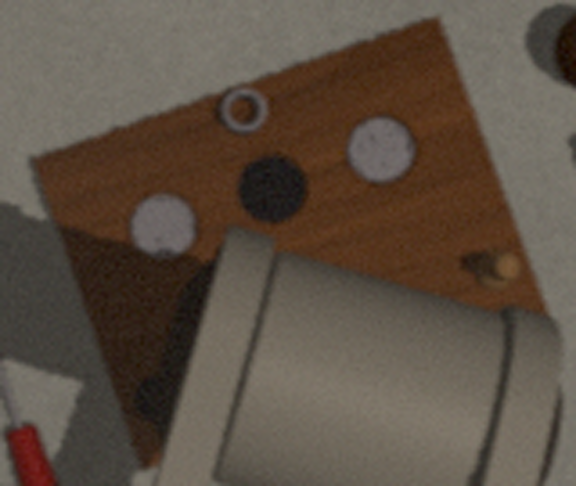

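Side view 1: the fingertips are at about (231,196) px, above the board and behind the loose medal at (250,229). Nothing has been disturbed. In the top view the arm hides the medal.

drive_tool([
  {"offset":[2.0,0.2,0.1],"delta_rot":[0,0,0],"hand":28},
  {"offset":[2.0,0.2,0.1],"delta_rot":[0,0,0],"hand":28},
  {"offset":[2.0,0.2,0.1],"delta_rot":[0,0,0],"hand":28},
  {"offset":[2.0,0.1,0.1],"delta_rot":[0,0,0],"hand":28},
  {"offset":[1.0,0.1,0.0],"delta_rot":[0,0,0],"hand":28},
])

```text
time: 2.08
eef_pos: [0.4556, -0.0746, 0.0534]
ee_rot: [0.391, 1.569, -2.686]
contact_force: [0.4, -0.3, -0.3]
finger_gap: 0.0236
```

```bash
python3 - <<'E'
from h import *
plan([.457,-.076,.030],.062,-1,5)
s=state();p=s["eef_pos"]; print(s["ee_rot"],proj("side",p))
R=Rt(s)
for y in(-.0119,-.0264,.0119,.0264): print(y,[proj("side",p+R.apply([-b,y,-.011])).round(1) for b in(0,.004)])
for n in("side",):
    im=grab_frame(n); cv2.imwrite(f"pics/{n}2.png",im)
    (a,b,c,d)=(165,255,195,305)
    cv2.imwrite(f"pics/{n}2c.png",cv2.resize(im[a:b,c:d],None,fx=6,fy=6,interpolation=cv2.INTER_CUBIC))
E
```

```text
p [ 0.4556 -0.0746  0.0534] rot total [ 0.003  0.002 -0.001] F [ 0.38 -0.3  -0.27] gap 0.0236 t 2.075
offset [ 0.47  0.03 -0.03] rot [ 0.001  0.    -0.   ]
offset [ 0.47  0.03 -0.03] rot [ 0.001  0.    -0.   ]
offset [ 0.47  0.03 -0.03] rot [ 0.001  0.    -0.   ]
offset [ 0.47  0.03 -0.03] rot [ 0.001  0.    -0.   ]
offset [ 0.47  0.03 -0.03] rot [ 0.001  0.    -0.   ]
[ 0.39064614  1.5690102  -2.68607696] [230.29608282 224.66407433]
-0.0119 [array([233.5, 220.3]), array([233.4, 219.1])]
-0.0264 [array([231.9, 216.4]), array([231.9, 215.1])]
0.0119 [array([236.2, 227. ]), array([236.2, 225.8])]
0.0264 [array([237.9, 231.3]), array([237.9, 230. ])]
```

View pics/side2c.png

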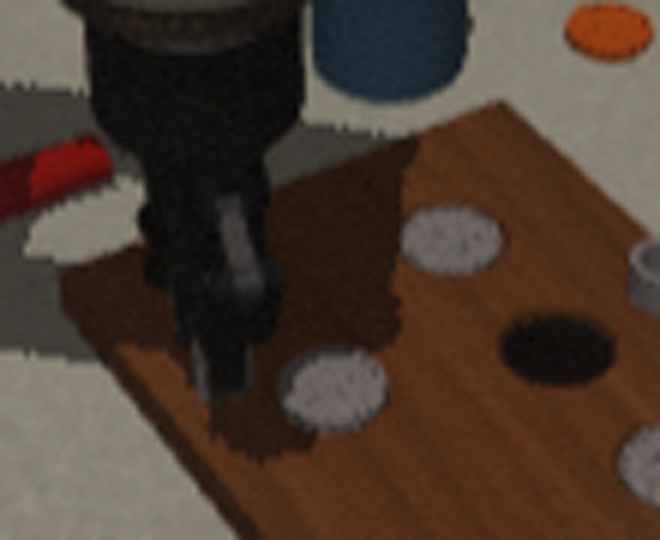

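Side view 2: the near fingertip is at about (234,230) px. That agrees with the projected TCP to within a few mm of finger retraction, and it is behind the medal at (250,229). I'll go down carefully and watch the force.

drive_tool([
  {"offset":[1.0,0.1,-0.1],"delta_rot":[0,0,0],"hand":28},
  {"offset":[1.0,0.0,0.0],"delta_rot":[0,0,0],"hand":28},
  {"offset":[0.5,0.0,0.0],"delta_rot":[0,0,0],"hand":28},
  {"offset":[0.2,0.0,0.0],"delta_rot":[0,0,0],"hand":28},
  {"offset":[0.1,0.0,0.0],"delta_rot":[0,0,0],"hand":28},
])

```text
time: 2.75
eef_pos: [0.4572, -0.076, 0.024]
ee_rot: [0.873, 1.569, -2.204]
contact_force: [-0.1, -0.4, 0.7]
finger_gap: 0.0239
```

drive_tool([
  {"offset":[0.1,0,0],"delta_rot":[0,0,0],"hand":28},
  {"offset":[0.1,0,0],"delta_rot":[0,0,0],"hand":28},
  {"offset":[0.0,0,0],"delta_rot":[0,0,0],"hand":28},
  {"offset":[0.0,0,0],"delta_rot":[0,0,0],"hand":28},
  {"offset":[0,0,0],"delta_rot":[0,0,0],"hand":28},
])

```text
time: 3.38
eef_pos: [0.4576, -0.076, 0.0224]
ee_rot: [1.609, 1.569, -1.468]
contact_force: [0.7, 0.8, 0.1]
finger_gap: 0.0238
```

```bash
python3 - <<'E'
from h import *
s=state();print(s["eef_pos"],s["contact_force"])
im=grab_frame("side"); cv2.imwrite(f"pics/side3.png",im)
(a,b,c,d)=(165,255,195,305)
cv2.imwrite(f"pics/side3c.png",cv2.resize(im[a:b,c:d],None,fx=6,fy=6,interpolation=cv2.INTER_CUBIC))
E
```

```text
[ 0.4575554  -0.07604278  0.02241256] [0.66190461 0.76279608 0.05111169]
```

View pics/side3c.png

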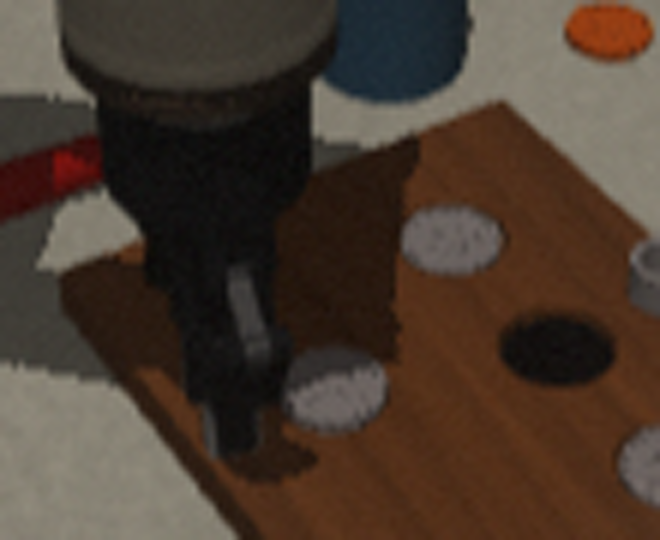

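drive_tool([
  {"offset":[0.1,0,0],"delta_rot":[0,0,0],"hand":28},
  {"offset":[0.1,0,0],"delta_rot":[0,0,0],"hand":28},
  {"offset":[0.0,0,0],"delta_rot":[0,0,0],"hand":28},
  {"offset":[0.0,0,0],"delta_rot":[0,0,0],"hand":28},
  {"offset":[0,0,0],"delta_rot":[0,0,0],"hand":28},
])

```text
time: 4.05
eef_pos: [0.4578, -0.0761, 0.0221]
ee_rot: [1.907, 1.569, -1.169]
contact_force: [1.2, -0.2, -0.2]
finger_gap: 0.0239
```

drive_tool([
  {"offset":[0,0,0],"delta_rot":[0,0,0],"hand":28},
  {"offset":[0,0,0],"delta_rot":[0,0,0],"hand":28},
  {"offset":[0.0,0,0],"delta_rot":[0,0,0],"hand":28},
  {"offset":[0.0,0,0],"delta_rot":[0,0,0],"hand":28},
  {"offset":[0.1,0,0],"delta_rot":[0,0,0],"hand":28},
])

```text
time: 4.68
eef_pos: [0.4579, -0.0761, 0.0218]
ee_rot: [1.879, 1.569, -1.197]
contact_force: [-13.5, 2.7, 33.2]
finger_gap: 0.024
```

drive_tool([
  {"offset":[-0.2,0,0],"delta_rot":[0,0,0],"hand":28},
  {"offset":[-0.1,0,0],"delta_rot":[0,0,0],"hand":28},
  {"offset":[0,0,-0.4],"delta_rot":[0,0,0],"hand":28},
  {"offset":[0,0,-0.4],"delta_rot":[0,0,0],"hand":28},
  {"offset":[0,0,-0.4],"delta_rot":[0,0,0],"hand":28},
])

```text
time: 5.3
eef_pos: [0.4705, -0.0753, 0.0248]
ee_rot: [1.874, 1.569, -1.203]
contact_force: [-0.5, 0.0, -0.2]
finger_gap: 0.0238
```

drive_tool([
  {"offset":[0,0,-0.3],"delta_rot":[0,0,0],"hand":28},
  {"offset":[0,0,-0.4],"delta_rot":[0,0,0],"hand":28},
  {"offset":[0,0,-0.4],"delta_rot":[0,0,0],"hand":28},
  {"offset":[0,0,-0.4],"delta_rot":[0,0,0],"hand":28},
  {"offset":[0,0,-0.4],"delta_rot":[0,0,0],"hand":28},
])

```text
time: 5.92
eef_pos: [0.4907, -0.0739, 0.0245]
ee_rot: [1.482, 1.569, -1.594]
contact_force: [-0.4, 1.1, 0.3]
finger_gap: 0.0238
```

```bash
cat > look.py <<'E'
import sys
from h import *
k=sys.argv[1]
s=state();print(s["eef_pos"].round(4),s["contact_force"].round(1))
im=grab_frame("side"); cv2.imwrite(f"pics/side{k}.png",im)
(a,b,c,d)=(180,270,205,335)
cv2.imwrite(f"pics/side{k}c.png",cv2.resize(im[a:b,c:d],None,fx=6,fy=6,interpolation=cv2.INTER_CUBIC))
m=silver(im);q=np.zeros_like(m);q[a:b,c:d]=1
for bl in blobs(m&q,30,900): print(bl,ray("side",*bl[0],.028).round(4))
E
python3 look.py 4
```

```text
[ 0.4907 -0.0739  0.0245] [-0.4  1.1  0.3]
(array([221.08, 197.6 ]), 75, array([19, 14], dtype=int32)) [0.4559 0.0579 0.028 ]
(array([260.44, 229.15]), 52, array([10,  9], dtype=int32)) [ 0.5267 -0.0816  0.028 ]
(array([307.26, 242.67]), 153, array([18, 12], dtype=int32)) [ 0.6207 -0.1515  0.028 ]
(array([330.43, 267.19]), 42, array([11,  7], dtype=int32)) [ 0.6446 -0.2328  0.028 ]
```

View pics/side4c.png

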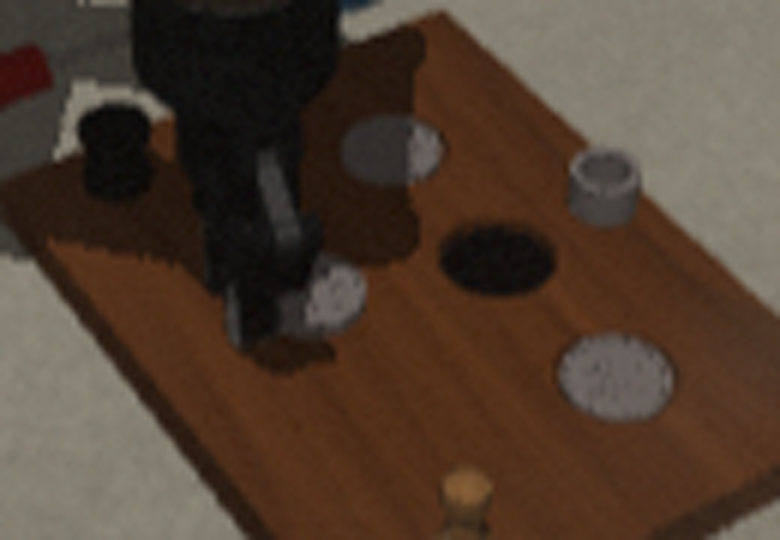

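Side view 4: the fingers touch the medal, now at about (258,229) px, and it is sliding toward the black recess at (288,223).

drive_tool([
  {"offset":[0,0,-0.4],"delta_rot":[0,0,0],"hand":28},
  {"offset":[0,0,-0.5],"delta_rot":[0,0,0],"hand":28},
  {"offset":[0,0,-0.5],"delta_rot":[0,0,0],"hand":28},
  {"offset":[0,0,-0.5],"delta_rot":[0,0,0],"hand":28},
  {"offset":[0,0,-0.5],"delta_rot":[0,0,0],"hand":28},
])

```text
time: 6.6
eef_pos: [0.5167, -0.0723, 0.0245]
ee_rot: [1.679, 1.569, -1.397]
contact_force: [-0.5, 0.4, 0.3]
finger_gap: 0.0237
```

```bash
python3 look.py 5;python3 - <<'E'
from h import *
s=state();p=s["eef_pos"];R=Rt(s);h=-R.as_matrix()[:,2]
def fit(c): return cv2.fitEllipse(c)
# predicted medal outline versus seen: project centre and the extreme points
c=p+h*.0295; c[2]=.028
print("pred centre",c.round(4),[proj("side",c+np.r_[.022*np.cos(a),.022*np.sin(a),0]).round(1).tolist() for a in np.arange(0,6.2,np.pi/4)])
E
```

```text
[ 0.5167 -0.0723  0.0245] [-0.5  0.4  0.3]
(array([231.66, 195.03]), 79, array([17,  8], dtype=int32)) [0.485  0.0615 0.028 ]
(array([270.98, 226.9 ]), 52, array([10,  9], dtype=int32)) [ 0.5533 -0.0805  0.028 ]
(array([307.43, 242.82]), 152, array([18, 13], dtype=int32)) [ 0.6209 -0.1521  0.028 ]
(array([330.34, 267.29]), 41, array([11,  6], dtype=int32)) [ 0.6443 -0.233   0.028 ]
pred centre [ 0.5466 -0.0704  0.028 ] [[275.9, 223.0], [271.6, 219.2], [264.8, 218.6], [259.4, 221.4], [258.4, 226.1], [262.7, 230.1], [269.6, 230.8], [275.1, 227.8]]
```

View pics/side5c.png

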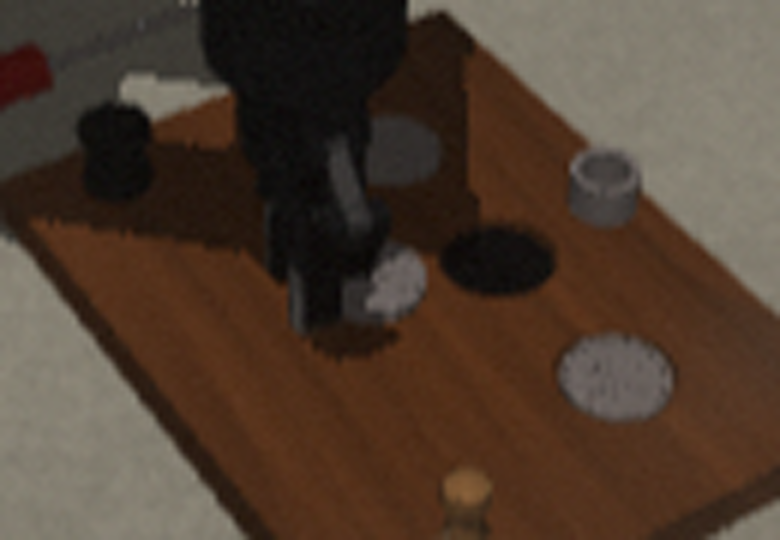

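```bash
python3 - <<'E'
from h import *
from scipy.optimize import least_squares
im=cv2.imread("pics/side5.png");h=cv2.cvtColor(im,cv2.COLOR_BGR2HSV)
S=cv2.GaussianBlur(h[...,1],(0,0),.7).astype(float); V=im.max(2).astype(float)
def edge(img,u0,v0,thr,angs,rmax=16):
    out=[]
    for a in angs:
        r=np.arange(3,rmax,.1);x=(u0+r*np.cos(a)).astype(np.float32);y=(v0+r*np.sin(a)).astype(np.float32)
        v=cv2.remap(img.astype(np.float32),x[None],y[None],cv2.INTER_LINEAR)[0]
        i=np.where(v>thr)[0]
        if len(i): out.append((x[i[0]],y[i[0]]))
    return out
def fit(pts,z,r):
    P=np.array([ray("side",*p,z)[:2] for p in pts])
    f=lambda c:np.hypot(*(P-c).T)-r
    s=least_squares(f,P.mean(0),loss="soft_l1",f_scale=.001); return s.x.round(4),np.abs(s.fun).mean().round(5),len(P)
thr=110
print("medal",fit(edge(S,269,228.5,thr,np.radians(np.arange(-40,75,8))),.028,.022))
print("B",fit(edge(S,307.4,242.7,thr,np.radians(np.arange(0,360,15))),.021,.022), "rim z=.022 r=.0245?")
g=[]
print("hole",fit(edge(im[...,2].astype(float),287.5,223,45,np.radians(np.arange(0,360,15))),.022,.0245))
im0=cv2.imread("pics/side0.png");S0=cv2.GaussianBlur(cv2.cvtColor(im0,cv2.COLOR_BGR2HSV)[...,1],(0,0),.7).astype(float)
print("medal0",fit(edge(S0,250,229,thr,np.radians(np.arange(0,360,15))),.028,.022),fit(edge(S0,250,229,thr,np.radians(np.arange(-40,75,8))),.028,.022))
print("A0",fit(edge(S0,269.5,204.7,thr,np.radians(np.arange(0,360,15))),.021,.022))
E
```

```text
medal (array([ 0.5435, -0.0775]), np.float64(0.00052), 15)
B (array([ 0.6237, -0.1449]), np.float64(0.00184), 24) rim z=.022 r=.0245?
hole (array([ 0.5981, -0.0685]), np.float64(0.00183), 20)
medal0 (array([ 0.5024, -0.0754]), np.float64(0.00224), 24) (array([ 0.5032, -0.0775]), np.float64(0.00116), 15)
A0 (array([0.5749, 0.0074]), np.float64(0.00184), 24)
```

drive_tool([
  {"offset":[0,-0.04,-0.4],"delta_rot":[0,0,0],"hand":28},
  {"offset":[0,-0.04,-0.5],"delta_rot":[0,0,0],"hand":28},
  {"offset":[0,-0.04,-0.5],"delta_rot":[0,0,0],"hand":28},
  {"offset":[0,-0.04,-0.5],"delta_rot":[0,0,0],"hand":28},
  {"offset":[0,-0.04,-0.5],"delta_rot":[0,0,0],"hand":28},
])

```text
time: 7.28
eef_pos: [0.5425, -0.0685, 0.0246]
ee_rot: [1.806, 1.569, -1.27]
contact_force: [-1.4, 0.4, -0.2]
finger_gap: 0.0243
```

```bash
python3 look.py 6; python3 - <<'E'
from h import *
im=grab_frame("top");cv2.imwrite("pics/top6.png",im)
cv2.imwrite("pics/top6c.png",cv2.resize(im[115:250,225:385],None,fx=4,fy=4,interpolation=cv2.INTER_CUBIC))
E
```

```text
[ 0.5425 -0.0685  0.0246] [-1.4  0.4 -0.2]
(array([238.21, 193.63]), 70, array([15,  8], dtype=int32)) [0.503 0.063 0.028]
(array([280.27, 223.82]), 44, array([9, 9], dtype=int32)) [ 0.5782 -0.0758  0.028 ]
(array([307.5 , 242.75]), 144, array([18, 12], dtype=int32)) [ 0.6211 -0.1519  0.028 ]
(array([330.29, 267.26]), 42, array([11,  6], dtype=int32)) [ 0.6443 -0.2329  0.028 ]
```

View pics/side6c.png

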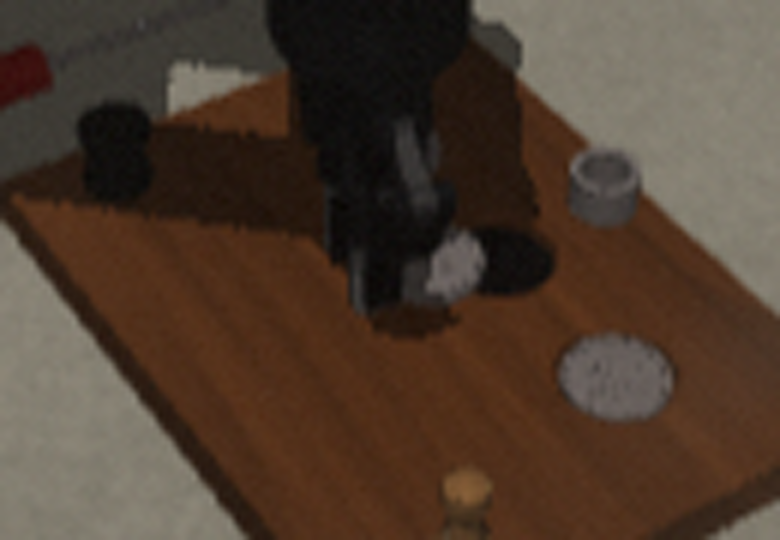

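View pics/top6c.png

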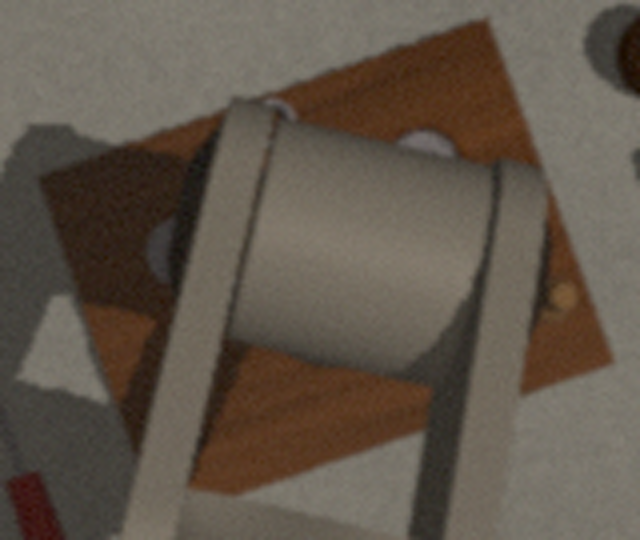

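```bash
cat > fit.py <<'E'
import sys
from h import *
from scipy.optimize import least_squares
k,u,v=sys.argv[1],float(sys.argv[2]),float(sys.argv[3]); a0,a1=float(sys.argv[4]),float(sys.argv[5])
def pts(fn,u,v):
    im=cv2.GaussianBlur(cv2.imread(fn),(0,0),.6).astype(np.float32);o=[]
    for a in np.radians(np.arange(a0,a1,8)):
        r=np.arange(3,14,.1);x=(u+r*np.cos(a)).astype(np.float32)[None];y=(v+r*np.sin(a)).astype(np.float32)[None]
        c=cv2.remap(im,x,y,cv2.INTER_LINEAR)[0]; b=c[:,0]  # blue: medal bright, wood and felt dark
        i=np.argmin(np.gradient(b)); o.append((x[0,i],y[0,i]))
    return o
def fit(p,z,r):
    P=np.array([ray("side",*q,z)[:2] for q in p]); s=least_squares(lambda c:np.hypot(*(P-c).T)-r,P.mean(0),loss="soft_l1",f_scale=.001)
    return s.x.round(4),np.abs(s.fun).mean().round(4)
m0=fit(pts("pics/side0.png",250,229),.028,.022); m=fit(pts(f"pics/side{k}.png",u,v),.028,.022)
print("medal start (same arc)",m0,"now",m,"moved",(m[0]-m0[0]).round(4))
print("to hole (offset .0968,.0061 from start)",(np.array([.0968,.0061])-(m[0]-m0[0])).round(4))
E
python3 fit.py 5 268.5 228 -30 70; python3 fit.py 6 278 224.5 -30 70
```

```text
medal start (same arc) (array([ 0.5023, -0.0755]), np.float64(0.0009)) now (array([ 0.5441, -0.0744]), np.float64(0.0004)) moved [0.0418 0.0011]
to hole (offset .0968,.0061 from start) [0.055 0.005]
medal start (same arc) (array([ 0.5023, -0.0755]), np.float64(0.0009)) now (array([ 0.5696, -0.0709]), np.float64(0.0008)) moved [0.0673 0.0046]
to hole (offset .0968,.0061 from start) [0.0295 0.0015]
```

Side view 6: the medal (about 278,225 px) now overhangs the near rim of the recess (288,223) and is lined up with it. About 29 mm remain, straight ahead.

drive_tool([
  {"offset":[0,0,-0.4],"delta_rot":[0,0,0],"hand":28},
  {"offset":[0,0,-0.4],"delta_rot":[0,0,0],"hand":28},
  {"offset":[0,0,-0.4],"delta_rot":[0,0,0],"hand":28},
  {"offset":[0,0,-0.4],"delta_rot":[0,0,0],"hand":28},
  {"offset":[0,0,-0.3],"delta_rot":[0,0,0],"hand":28},
])

```text
time: 8.0
eef_pos: [0.5626, -0.0672, 0.0246]
ee_rot: [1.817, 1.569, -1.26]
contact_force: [-1.7, -0.9, 0.9]
finger_gap: 0.024
```

```bash
python3 look.py 7; python3 fit.py 7 286 222 -30 70
```

```text
[ 0.5626 -0.0672  0.0246] [-1.7 -0.9  0.9]
(array([243.69, 191.88]), 42, array([12,  7], dtype=int32)) [0.5188 0.0666 0.028 ]
(array([287.93, 222.31]), 42, array([9, 8], dtype=int32)) [ 0.598  -0.0754  0.028 ]
(array([307.46, 242.73]), 146, array([18, 12], dtype=int32)) [ 0.6211 -0.1518  0.028 ]
(array([330.34, 267.29]), 41, array([11,  6], dtype=int32)) [ 0.6443 -0.233   0.028 ]
medal start (same arc) (array([ 0.5023, -0.0755]), np.float64(0.0009)) now (array([ 0.589 , -0.0707]), np.float64(0.0005)) moved [0.0867 0.0048]
to hole (offset .0968,.0061 from start) [0.0101 0.0013]
```

View pics/side7c.png

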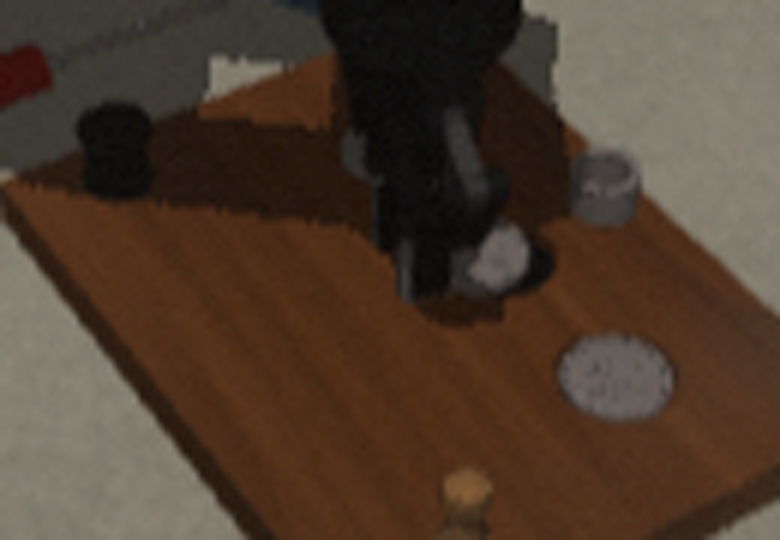

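drive_tool([
  {"offset":[0,-0.02,-0.3],"delta_rot":[0,0,0],"hand":28},
  {"offset":[0,-0.02,-0.3],"delta_rot":[0,0,0],"hand":28},
  {"offset":[0,0,-0.2],"delta_rot":[0,0,0],"hand":28},
  {"offset":[0,0,-0.1],"delta_rot":[0,0,0],"hand":28},
  {"offset":[0,0,0],"delta_rot":[0,0,0],"hand":28},
])

```text
time: 8.68
eef_pos: [0.5726, -0.0662, 0.0246]
ee_rot: [2.054, 1.569, -1.023]
contact_force: [-0.1, -0.3, 0.1]
finger_gap: 0.0242
```

```bash
python3 look.py 8
```

```text
[ 0.5726 -0.0662  0.0246] [-0.1 -0.3  0.1]
(array([246.76, 190.86]), 37, array([11,  5], dtype=int32)) [0.5278 0.0689 0.028 ]
(array([290.67, 223.18]), 33, array([6, 9], dtype=int32)) [ 0.6036 -0.08    0.028 ]
(array([307.37, 242.79]), 145, array([18, 12], dtype=int32)) [ 0.6208 -0.152   0.028 ]
(array([330.34, 267.29]), 41, array([11,  6], dtype=int32)) [ 0.6443 -0.233   0.028 ]
```

View pics/side8c.png

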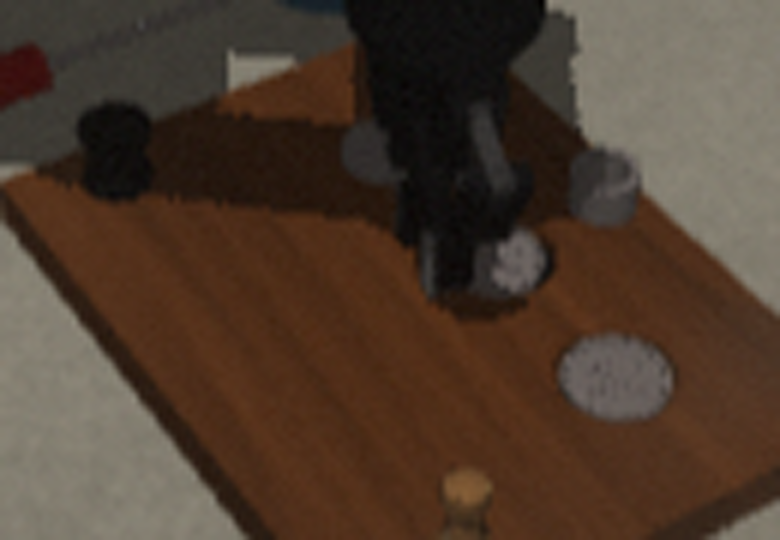

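Side view 8: the medal (about 290,223 px) now fills the recess, with a dark sliver at its far rim. It looks to have dropped. I'll back off, lift and check.

drive_tool([
  {"offset":[0,0,0.5],"delta_rot":[0,0,0],"hand":28},
  {"offset":[-2,0,0.5],"delta_rot":[0,0,0],"hand":28},
  {"offset":[-5,0,0],"delta_rot":[0,0,0],"hand":28},
  {"offset":[-5,2,3],"delta_rot":[0,0,0],"hand":28},
  {"offset":[-3,4,4],"delta_rot":[0,0,0],"hand":28},
])

```text
time: 9.35
eef_pos: [0.495, -0.1286, 0.1798]
ee_rot: [0.892, 1.569, -2.181]
contact_force: [1.5, -1.8, -0.6]
finger_gap: 0.0241
```

drive_tool([
  {"offset":[0,4,5],"delta_rot":[0,0,0],"hand":28},
  {"offset":[0,4,5],"delta_rot":[0,0,0],"hand":28},
  {"offset":[0,4,3],"delta_rot":[0,0,0],"hand":28},
  {"offset":[0,4,3],"delta_rot":[0,0,0],"hand":28},
  {"offset":[0,4,2],"delta_rot":[0,0,0],"hand":28},
])

```text
time: 9.98
eef_pos: [0.3256, -0.3422, 0.1913]
ee_rot: [2.223, 1.555, -0.849]
contact_force: [1.3, -0.2, -0.7]
finger_gap: 0.0237
```

```bash
python3 look.py 9; python3 - <<'E'
from h import *
im=grab_frame("top");cv2.imwrite("pics/top9.png",im)
cv2.imwrite("pics/top9c.png",cv2.resize(im[115:250,225:385],None,fx=4,fy=4,interpolation=cv2.INTER_CUBIC))
m=silver(im);q=np.zeros_like(m);q[115:250,225:385]=1
for b in blobs(m&q,30,900): print(b,ray("top",*b[0],.021).round(4))
E
```

```text
[ 0.3256 -0.3422  0.1913] [ 1.3 -0.2 -0.7]
(array([269.61, 204.5 ]), 127, array([16, 10], dtype=int32)) [ 5.724e-01 -2.000e-04  2.800e-02]
(array([212.49, 230.72]), 167, array([22, 29], dtype=int32)) [ 0.4145 -0.0584  0.028 ]
(array([286.46, 222.6 ]), 152, array([17, 12], dtype=int32)) [ 0.5942 -0.0755  0.028 ]
(array([307.28, 242.67]), 183, array([18, 14], dtype=int32)) [ 0.6207 -0.1516  0.028 ]
(array([330.2, 267.2]), 44, array([12,  7], dtype=int32)) [ 0.6441 -0.2327  0.028 ]
(array([330.13, 156.28]), 216, array([17, 17], dtype=int32)) [ 0.6232 -0.1411  0.021 ]
(array([299.66, 167.94]), 214, array([16, 17], dtype=int32)) [ 0.5964 -0.0642  0.021 ]
(array([269.72, 177.5 ]), 209, array([17, 17], dtype=int32)) [0.5748 0.0114 0.021 ]
(array([225.97, 243.97]), 36, array([ 4, 14], dtype=int32)) [0.4123 0.1251 0.021 ]
```

View pics/side9c.png

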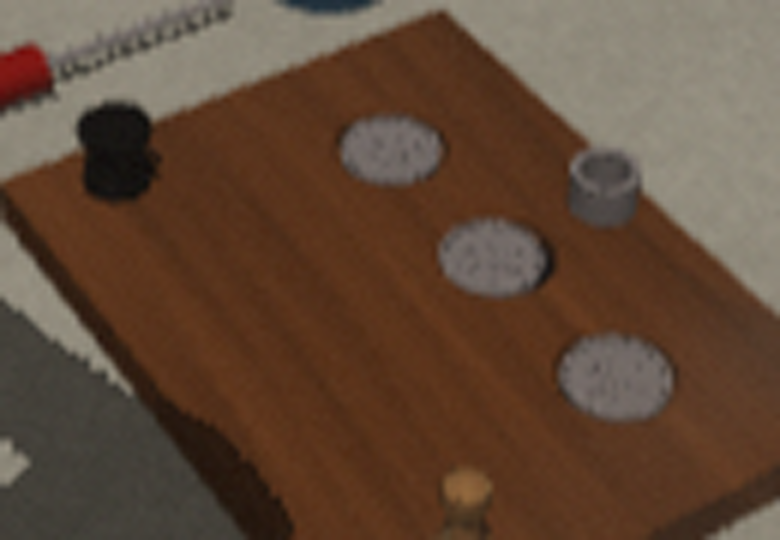

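View pics/top9c.png

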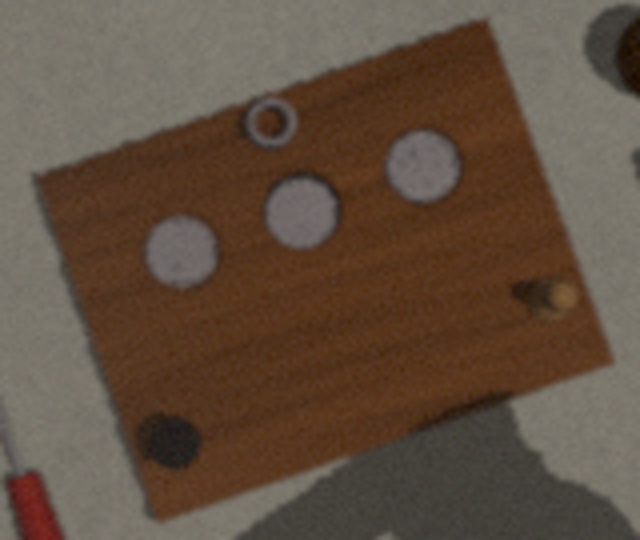

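The medal sits about 2.6 mm near-side of centre, right at the limit of its play. I need to tell flat-and-touching-the-wall from perched on the rim, so I'll compare its height and outline with the two seated medals in both views.

```bash
python3 - <<'E'
from h import *
def tri(a,b):
    rows=[];rhs=[]
    for n,(u,v) in(("top",a),("side",b)):
        c=calibration(n);P=c["intrinsics"]@np.c_[c["R"],c["t"]]
        for w,r in((u,0),(v,1)): rows.append(w*P[2,:3]-P[r,:3]);rhs.append(P[r,3]-w*P[2,3])
    return np.linalg.lstsq(np.array(rows),np.array(rhs),rcond=None)[0]
def cen(n):
    im=cv2.imread(f"pics/{n}9.png"); big=cv2.resize(im,None,fx=6,fy=6,interpolation=cv2.INTER_CUBIC)
    g=cv2.GaussianBlur(big[...,0],(0,0),4); out=[]
    for u,v in {"top":[(269.7,177.5),(299.7,167.9),(330.1,156.3)],"side":[(269.6,204.5),(286.5,222.6),(307.3,242.7)]}[n]:
        m=g>62 ; k,l,st,ce=cv2.connectedComponentsWithStats(m.astype(np.uint8)); i=l[int(v*6+3),int(u*6+3)]
        ct=max(cv2.findContours((l==i).astype(np.uint8),0,1)[0],key=cv2.contourArea); ct=cv2.convexHull(ct)
        e=cv2.fitEllipse(ct); e=((np.array(e[0])-2.5)/6,np.array(e[1])/6,e[2]); out.append(e[0]); print(n,e[0].round(2),e[1].round(2),round(e[2],1),"ratio",round(e[1][0]/e[1][1],3),"blue mean",g[l==i].mean().round(1))
    return out
T=cen("top");S=cen("side")
X=[tri(a,b) for a,b in zip(T,S)]
for x in X: print(x.round(4))
print("medal - midpoint",(X[1]-(X[0]+X[2])/2).round(4))
# expected side-view ellipse ratio/size for level disc vs disc tilted front-down 0.16 at each place
for c,t in((X[0],0),(X[1],0),(X[1],.1),(X[1],.16),(X[2],0)):
    a=np.arange(0,6.28,.1);d=np.c_[.022*np.cos(a)*np.cos(t),.022*np.sin(a),-.022*np.cos(a)*np.sin(t)]
    for n in("top","side"):
        e=cv2.fitEllipse(np.array([proj(n,c+q) for q in d],np.float32));print(n,t,np.round(e[1],2),round(e[2],1),"ratio",round(e[1][0]/e[1][1],3))
E
```

```text
top [269.82 177.54] [17.63 18.02] 94.4 ratio 0.978 blue mean 95.3
top [299.85 167.84] [17.61 18.09] 68.8 ratio 0.973 blue mean 97.0
top [330.18 156.16] [17.7  18.11] 102.5 ratio 0.977 blue mean 96.6
side [269.66 204.56] [11.41 16.56] 91.8 ratio 0.689 blue mean 92.9
side [286.44 222.55] [12.6  17.28] 97.1 ratio 0.729 blue mean 92.7
side [307.31 242.57] [14.19 18.71] 100.5 ratio 0.758 blue mean 92.7
[0.5753 0.011  0.0176]
[ 0.5974 -0.065   0.0176]
[ 0.6245 -0.1418  0.0172]
medal - midpoint [-0.0025  0.0004  0.0002]
top 0 [17.47 17.54] 82.0 ratio 0.996
side 0 [11.01 16.76] 91.6 ratio 0.657
top 0 [17.46 17.6 ] 97.6 ratio 0.992
side 0 [12.21 17.7 ] 94.3 ratio 0.69
top 0.1 [17.17 17.61] 98.5 ratio 0.975
side 0.1 [11.7  17.71] 101.4 ratio 0.661
top 0.16 [16.91 17.61] 97.3 ratio 0.96
side 0.16 [11.34 17.71] 105.4 ratio 0.64
top 0 [17.43 17.64] 102.5 ratio 0.988
side 0 [13.56 18.81] 98.4 ratio 0.721
```

The medal is at the same height as the seated ones (0.2 mm difference). Its outline matches a level disc in both views, and its centre is 2.5 mm from the recess centre. The bystanders haven't moved and the hand is clear.

```bash
python3 -c "
from rig import *
print(state()['time'],state()['contact_force']); print(hand_in())"
```

```text
10.075 [-0.02325145  0.23316208  0.63484376]
the job is handed in; nothing more can be done
None
```

I slid the loose medal about 97 mm across the board with two slightly opened fingertips until it dropped into the empty middle recess. Then I backed the hand away and handed in at 10.1 s; no verdict is reported.

**Last checks, using both cameras:**
- **Height and tilt:** the medal is level with the two seated medals to within 0.2 mm, and its outline fits a flat disc rather than one tilted on the rim.
- **Position:** its centre is about 2.5 mm from the recess centre, against a limit of 4.5 mm. It rests against the near wall, at the end of its play.
- **Surroundings:** the two seated medals measured where they started. The pawn, loupe and napkin ring look unmoved in the final close crops. I did not measure any bystander, and I did not look at the table items again beyond what those crops show.
- **Forces:** the readings between pushing moves stayed under about 2 N, and the hand was clear and touching nothing at the end. I also pressed the fingertips on the bare board once to find its height, at about 36 N on the wrist.

**Disagreement:** the two camera views differed by about 4 mm in y. I steered by the distance between medal and recess within each picture instead. Absolute heights also read about 3.5 mm low for all three medals alike, so the height check is a comparison between them.

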